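# Load a slide holder under the microscope's stage clip

## Task

Load the blue slide holder on the digital microscope's stage without grasping or lifting it: with one fingertip press the raised tail of the steel spring clip down so that its tip opens, and while you hold the clip down push the holder by its upright tab with the other fingertip, between the guide rails and under the tip, until it is fully home against the stops. Only then let the clip come down on the holder, and move clear; leave everything else on the bench alone.

Things in the scene. Friction and masses are not known exactly. Their poses are not given: they have to be found in the camera images.
- stage: fixed dark grey base plate of a pole-stand digital microscope, top 18 above the bench, x -110 to +165, y -95 to +95. Origin on the bench below the middle of the stop line; x is the direction in which the holder is pushed home, y left of that. A column 243 high stands at x 142, y -62, the head swung out to y -166; nothing is above the window or clip
- stop (a point): middle of the stop line, at stage x 0, y 0, 26 above the bench (4 over the window); axes as the stage. Two aluminium stop blocks 7 high have their near faces on this line, at y -42 to -16 and +16 to +42
- window (a point): centre of the top of the white window on which the holder slides, at stage x -48.5, y 0, 22 above the bench; it reaches from x -105 to +8 and y -50 to +50. Aluminium guide rails along both sides, x -100 to 0, inner faces at y -44 and +44, 5 high over the window
- clip (a joint): angle of the sprung steel clip. 0: let go, tip about 4 over the window, its blunt nose (at stage x -8) bars the holder's way. Grows as the tail is pressed down: above about 0.19 the tip clears the holder, 0.30 is the end stop (tip 11 over the window). Let down on the loaded holder it reads about 0.17. Takes 2.5 N at the middle of the tail pad to start, 5 N at the end stop
- clip_hinge (a point): the clip's hinge pin, along the stage's y, at stage x 14, y 0, 26 above the bench; the tail lies beyond it (+x), the tip before it
- clip_pad (a point): middle of the top of the clip's tail pad, where to press: 24 wide in y, from 6 to 36 beyond the hinge pin, this point 23 beyond it. Let go, the pad slopes up away from the pin at 0.30 rad and this point is 34 above the bench; at the end stop the pad is level, its top 27 above the bench (5 over the window). Polished: a finger slides along it easily
- holder: loose blue slide holder, about 90 g: flat frame 32 along its x (push direction), 84 along y, 8 thick, a glass slide flush in its top. Origin at the centre of its underside. It lies on the window between the rails (2 clear each side), front edge 8 to 40 short of the clip's nose, its axes along the stage's
- holder_front (a point): middle of the holder's front edge (16 ahead of its centre, 4 above its underside). Home: at stage x 0
- holder_tab (a point): middle of the rear face of the holder's upright push tab, 16 behind its centre and 11 above its underside. The tab, 30 wide in y and 3 thick, stands on the rear edge, flush with the holder's rear face, and reaches 15 above the window
- pipette_blue: hand pipette lying on the bench, white body with blue parts, 260 long, 25 wide, 40 high; origin under it, leave alone
- pipette_brown: hand pipette lying on the bench, white body with brown parts, 260 long, 25 wide, 40 high; leave alone
- cuvette_rack: white cuvette rack 75 x 200 x 27 high with two capped cuvettes standing 31 out of it; origin at the centre of its underside; leave alone
- vial: small capped vial, diameter 25, 50 high, standing on the bench to the left (+y) of the stage's base; origin at the centre of its foot; leave alone
- beaker: clear plastic beaker, diameter 110, 145 high; origin at the centre of its foot; leave alone
- marker: black marker pen with green cap, 118 long, 14 thick, lying on the bench to the right (-y) of the stage's base; leave alone
- slide_box: yellow slide box with white lid, 87 x 102 x 42 high; origin at the centre of its underside; leave alone
There are look-alikes about, which are no part of the job. There is more than one size of the holder; the job needs the larger.

How it is judged:
By the outcome, as a careful person would: the job done as asked, in the order asked, and still so for the second after the job is handed in, with the robot touching nothing.
It also fails if it takes over 42 s, if anything falls off the work surface, if the arm or the gripper's body presses on something with over 40 N, if the wrist force passes 120 N, or if a joint passes its speed limit or range.

## Robot

A 7-joint arm with a two-finger parallel gripper is mounted at the origin on the work surface. World frame = base frame: x ahead of the robot, y to its left, z up, the work surface at z = 0. Lengths are in m, angles in rad, forces in N, time in s.
With the tool pointing down it reaches from about 0.35 to 0.9 m from the base axis. Payload 8.1 kg.
Tool frame: the origin (TCP) lies midway between the tips of the shut fingers; the grasp point (between the pads) lies arm.hold_point_z behind it (arm.hold_point_z is the distance from the TCP to the grasp point, in m); z points along the fingers, x is the direction in which the jaws open and shut, and the axes are right-handed (so a half turn about z gives the same grasp; the last joint's range is limited). The gripper opens to 92 mm and grips with 3 to 60 N. Pads are 19 mm wide; open, the fingers measure 130 mm over their backs; the gripper's body (75 mm by 190 mm) begins 47 mm behind the grasp point.
Start: joints at [-1.226, 0.434, 0.025, 1.573, -0.012, 1.134, -0.075], TCP at [0.271, 0.563, 0.227] pointing down, gripper open.
Joint ranges: [-2.62, 2.62], [-0.44, 2.09], [-1.27, 1.32], [0.08, 2.57], [-1.32, 4.46], [0.12, 2], [-2.74, 2.74]. Speed limits (rad/s): [2.22, 2.22, 3.01, 3.01, 3.14, 3.14, 3.14].

## Interface

Orientations are given as a rotation vector (axis times angle).
In Python, from cell import arm gives the robot as it stands.
- The arm moves only by the shell command python3 -m pendant 'ROWS' [FORCE]. ROWS is JSON, a list of rows, each an object with "dp": the shift along the tool's x, y, z in m, a list of three; "rotation": the turn, a rotation vector about the tool's x, y, z in rad, a list of three; "fingers": the closure, from -1 (fully open) to 1 (shut). In form: [{"dp": [x, y, z], "rotation": [rx, ry, rz], "fingers": fingers}, ...]. A call has 1 to 20 rows; each row is the pose to reach, as a shift and turn from the pose measured when the call began, along the tool's axes at that moment; what a row does not reach only later rows make up. A row lasts 1/8 s, in which the tool goes at most 62.5 mm and 10.7 degrees, less where a joint would pass 70% of its speed; a pose out of reach is approached as far as the arm can. A call with a gripper value outside its range is refused whole. The fingers move at their own pace and stop on an object; FORCE is the grip in N (left out, the last holds). Time passes only in rows, so rows that repeat a pose let the fingers close. It gives the time, the measured TCP pose, the force and the opening at its end, in the units of the state.
- arm.observe(): the state, without advancing time (a new reading comes with each control period).
- arm.get_image(name): name is "scene" or "top" or "wrist"; returns the picture (420x560x3 uint8, blue, green, red); there is no depth.
- arm.camera_params(name): a dict with "camera_matrix" (3x3 intrinsics, pixels), "rvec" (rotation vector, rad) and "tvec" (3), from world to camera coordinates, as OpenCV has them. Camera axes: x right, y down, z forward; pixel columns grow to the right and rows downward; lengths in m; the calibration is good to about 2 mm. A picture is of the moment at which its call begins: read the wrist's pose just before it. camera_params takes no time and is no camera call; for the wrist camera it gives the pose at the moment of the call.
- arm.sign_off(): hands the job in, once; it reports no verdict.
The state is a dict: "clock": time; "joints": joint angles; "dq": joint speeds; "joint_efforts": joint torques, N m; "position": TCP position; "ee_rot": TCP orientation; "force": force on the tool from outside, world axes, zero at the start; "ft_torque": the same for the moment, N m; "width": opening from 0.0 (shut) to 1.0 (fully open).
Only numpy, scipy, OpenCV 4.12 (cv2) and the standard library are available. Lean on these libraries where they do the work, as an engineer would, in place of code of your own. Each camera call takes 0.05 s, during which the arm holds its last target.

## Working session

There is one attempt and no reset: what is moved stays moved. The work goes in short steps, Python scripts to look and compute and a shell command to move; the robot and the scene stay as the last step left them, time stands still between calls to the robot, and variables do not carry over. Pictures are saved under pics/ and viewed, and the job is handed in when it is done.

```bash
ls; mkdir -p pics
python3 - <<'E'
from cell import arm
import cv2
print(arm.observe()); print(arm.hold_point_z)
for n in("scene","top","wrist"):
    cv2.imwrite(f"pics/{n}0.png",arm.get_image(n)); print(n,arm.camera_params(n))
E
```

```text
pics
{'clock': 0.0, 'joints': array([-1.22558682,  0.43522386,  0.02494135,  1.57409545, -0.01163703,
        1.13401151, -0.07510017]), 'dq': array([ 1.03117830e-03, -9.05180533e-04,  2.65489114e-04, -1.51117637e-04,
        4.79636931e-04, -8.69678312e-06,  1.26944513e-03]), 'joint_efforts': array([-3.44820037e-04, -6.67861247e+01,  9.84820314e-01, -3.14458144e+01,
       -6.05315901e-02,  4.32279613e-02,  1.39234121e-04]), 'position': array([0.27041966, 0.56289405, 0.2259447 ]), 'ee_rot': array([ 2.65849557e+00,  1.67217285e+00, -2.03245967e-03]), 'force': array([-0.41004995,  0.7202147 ,  0.14725345]), 'ft_torque': array([ 0.00044347,  0.00205103, -0.02657837]), 'width': 0.9995878781828638}
0.0188
scene {'camera_matrix': array([[395.20248089,   0.        , 272.03381375],
       [  0.        , 395.20248089, 208.91096339],
       [  0.        ,   0.        ,   1.        ]]), 'rvec': array([ 0.98057256,  2.30497256, -1.15722616]), 'tvec': array([ 0.38066352, -0.14472674,  1.49274042])}
top {'camera_matrix': array([[495.12428726,   0.        , 285.74567065],
       [  0.        , 495.12428726, 210.99059735],
       [  0.        ,   0.        ,   1.        ]]), 'rvec': array([ 2.01931999, -2.19849415,  0.22856659]), 'tvec': array([-0.04096862,  0.49620514,  1.24743319])}
wrist {'camera_matrix': array([[293.75850201,   0.        , 284.05216823],
       [  0.        , 293.75850201, 206.61837659],
       [  0.        ,   0.        ,   1.        ]]), 'rvec': array([-2.45318213, -1.54539943, -0.21509453]), 'tvec': array([-0.62400021, -0.03399658,  0.38940308])}
```

View pics/scene0.png

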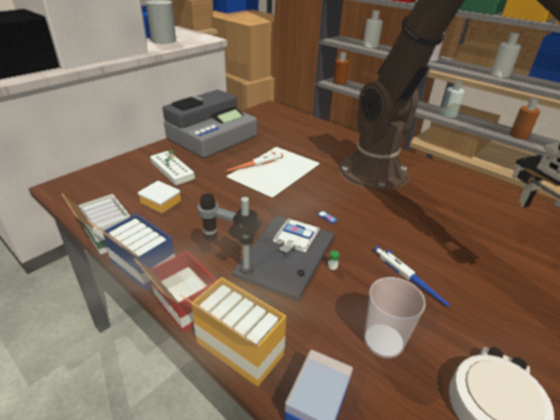

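View pics/top0.png

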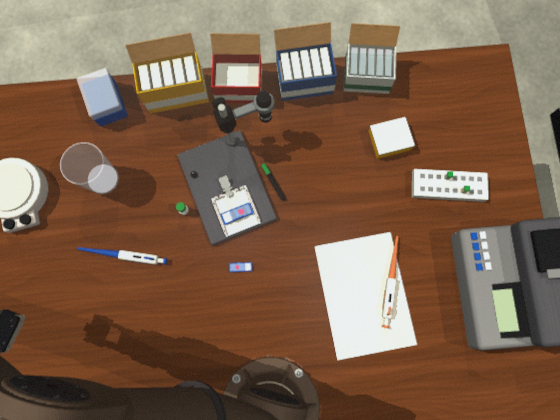

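View pics/wrist0.png

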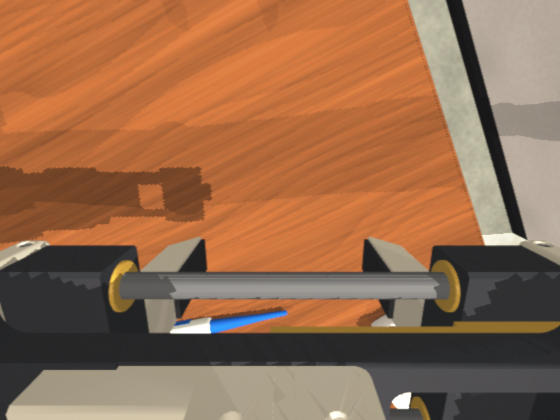

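The stage with the clip and the large holder is near top pixel (228,190). The small holder at (240,267) is the decoy. I'll zoom in.

```bash
cat > h.py <<'E'
import numpy as np,cv2
from cell import arm
def P(n):
    c=arm.camera_params(n); return c["camera_matrix"],c["rvec"],c["tvec"]
def ray(n,px,z,c=None):
    K,rv,t=c or P(n); R=cv2.Rodrigues(rv)[0]
    C=-R.T@t; d=R.T@np.linalg.inv(K)@np.array([px[0],px[1],1.])
    return C+d*(z-C[2])/d[2]
def proj(n,pts,c=None):
    K,rv,t=c or P(n); return cv2.projectPoints(np.array(pts,float).reshape(-1,3),rv,t,K,None)[0].reshape(-1,2)
E
python3 - <<'E'
import cv2
a=cv2.imread("pics/top0.png")[125:250,165:290]; cv2.imwrite("pics/topz.png",cv2.resize(a,None,fx=4.8,fy=4.8,interpolation=cv2.INTER_CUBIC))
a=cv2.imread("pics/scene0.png")[185:305,190:350]; cv2.imwrite("pics/scz.png",cv2.resize(a,None,fx=5,fy=5,interpolation=cv2.INTER_CUBIC))
E
```

```text
(no output)
```

View pics/topz.png

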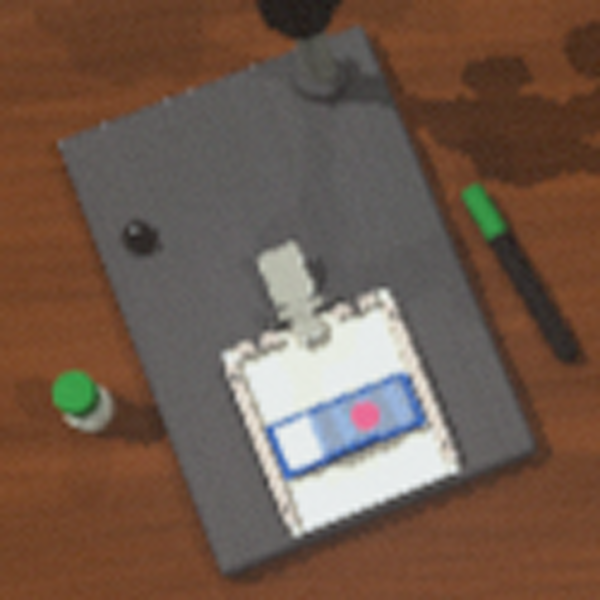

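View pics/scz.png

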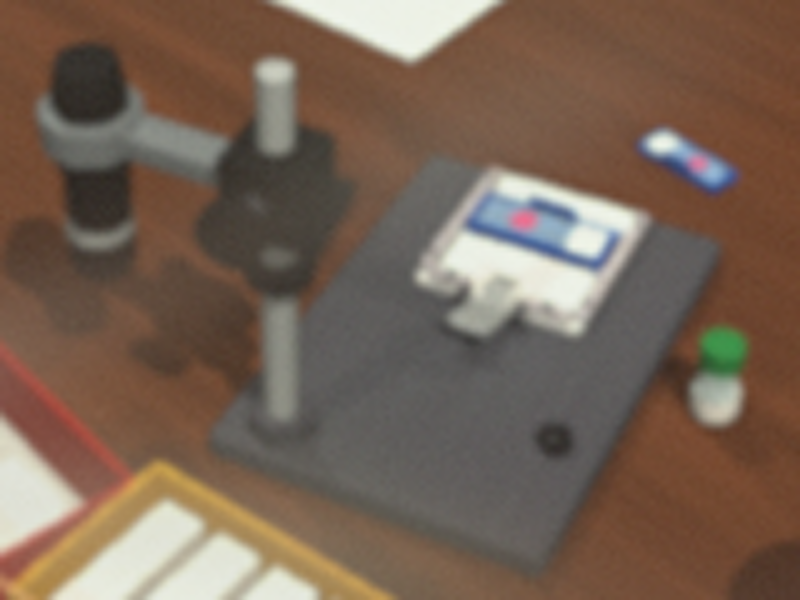

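Run:
```python
from h import *
f=lambda p:((p[0]+.5)/4.8-.5+165,(p[1]+.5)/4.8-.5+125)
img=cv2.imread("pics/top0.png")
obs=[((62,145),(165,95),18),((362,28),(165,-95),18),((535,450),(-110,-95),18),((222,570),(-110,95),18),
((298,537),(-105,50),22),((462,470),(-105,-50),22)]
W=np.array([ray("top",f(o[0]),o[2]/1e3)[:2] for o in obs]); S=np.array([o[1] for o in obs])/1e3
print(W)
ws,ss=W.mean(0),S.mean(0); H=(S-ss).T@(W-ws); U,_,V=np.linalg.svd(H); R=V.T@U.T
t=ws-R@ss; print("R",R,"yaw",np.arctan2(R[1,0],R[0,0]),"t",t); print("resid mm",(W-(S@R.T+t)).round(4)*1e3)
hsv=cv2.cvtColor(img,cv2.COLOR_BGR2HSV)
m=cv2.inRange(hsv,(100,90,60),(130,255,255)); m[:, :215]=0;m[:,260:]=0;m[:195]=0;m[235:]=0
ys,xs=np.nonzero(m); c=cv2.findContours(m,0,2)[0]; c=max(c,key=cv2.contourArea)
r=cv2.minAreaRect(c); b=cv2.boxPoints(r); print(r)
for p in b:
    w=ray("top",p,.030)[:2]; print((R.T@(w-t)*1e3).round(1))
cv2.imwrite("pics/m.png",cv2.resize(m[190:240,210:265],None,fx=8,fy=8,interpolation=0))
# scene check
sc=cv2.imread("pics/scene0.png")
def w(x,y,z): q=R@np.array([x,y])/1e3+t; return [q[0],q[1],z/1e3]
pts=[w(165,95,18),w(165,-95,18),w(-110,95,18),w(-110,-95,18),w(0,44,22),w(0,-44,22),w(37,0,34),w(50,12,36.5),w(50,-12,36.5),w(-8,0,27),w(-105,50,22),w(-105,-50,22)]
for n,o,s in(("scene",(190,185),5),("top",(165,125),4.8)):
    im=cv2.imread(f"pics/{n[:2] if n=='scene' else 'top'}z.png")
    for q in proj(n,pts): cv2.drawMarker(im,tuple(int(v) for v in ((q-o+.5)*s)),(0,255,255),0,14,1)
    cv2.imwrite(f"pics/{n}chk.png",im)
np.savez("st.npz",R=R,t=t)
```

```text
[[ 0.68260664  0.20185846]
 [ 0.73906759  0.02469972]
 [ 0.48046842 -0.05568384]
 [ 0.42762491  0.12277063]
 [ 0.44183853  0.07919084]
 [ 0.4717992  -0.01423885]]
R [[ 0.95443713 -0.29841207]
 [ 0.29841207  0.95443713]] yaw 0.3030284849685092 t [0.55647483 0.06473969]
resid mm [[-3.  -2.8]
 [-3.2  1.4]
 [ 0.6  3.1]
 [ 4.5  0.2]
 [ 0.5 -1.9]
 [ 0.6  0.1]]
((236.63363647460938, 213.1044158935547), (11.77968978881836, 31.63688087463379), 67.7509765625)
[-41.9  42.8]
[-41.  -41.6]
[-73.4 -41.7]
[-74.2  42.2]
```

```bash
python3 -c "
import cv2,numpy as np
a=cv2.imread('pics/topchk.png');b=cv2.imread('pics/scenechk.png')
cv2.imwrite('pics/chk.png',np.hstack([cv2.resize(a,(400,400)),cv2.resize(b,(400,300))[0:300] if 0 else cv2.copyMakeBorder(cv2.resize(b,(400,300)),0,100,0,0,0)]))"
```

```text
(no output)
```

View pics/topchk.png

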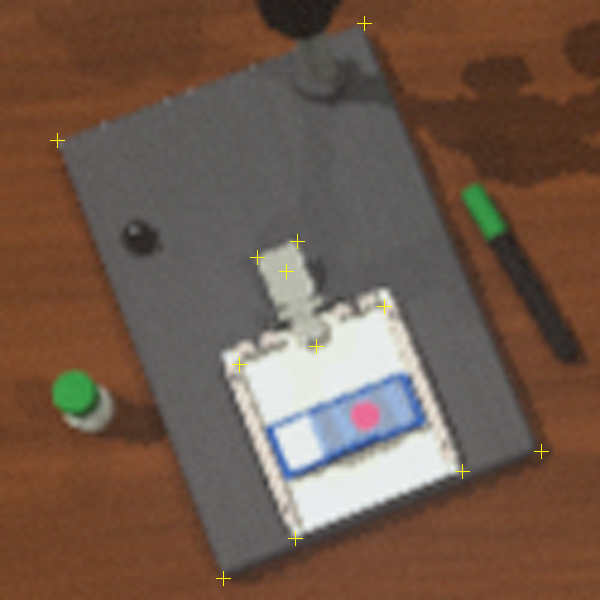

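View pics/scenechk.png

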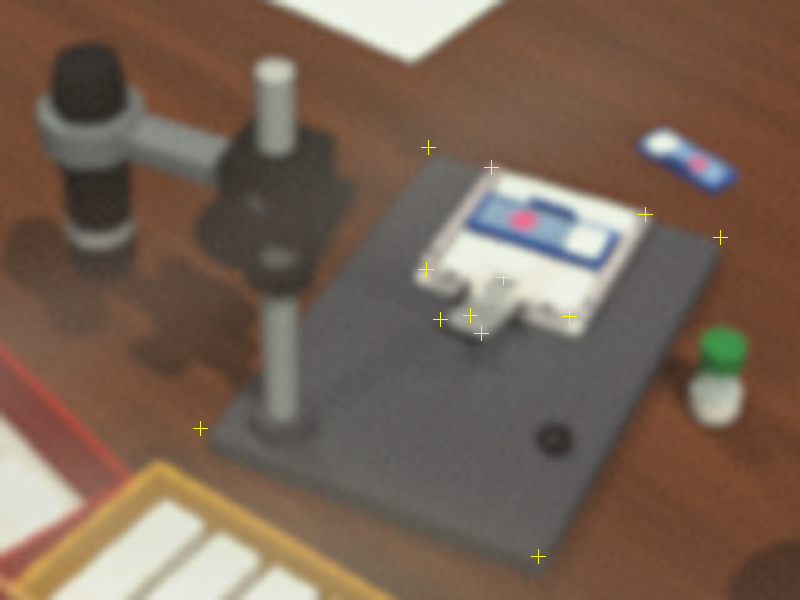

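```bash
cat >> h.py <<'E'
def st(): 
    d=np.load("st.npz"); return d["R"],d["t"]
def Rt(): return cv2.Rodrigues(np.array(arm.observe()["ee_rot"]))[0]
E
cat > mv.py <<'E'
# usage: mv.py stage_x stage_y z(mm) yaw_off : shift+turn in tool axes to put TCP there, tool x along stage x
import sys; from h import *
x,y,z=[float(v) for v in sys.argv[1:4]]
R,t=st(); o=arm.observe(); A=Rt(); q=R@np.array([x,y])/1e3+t
tgt=np.array([q[0],q[1],z/1e3]); yaw=np.arctan2(R[1,0],R[0,0])
c,s=np.cos(yaw),np.sin(yaw); B=np.array([[c,s,0],[s,-c,0],[0,0,-1.]])
print("pos",o["position"].round(4),"stage",(R.T@(o["position"][:2]-t)*1e3).round(1))
print("dp",(A.T@(tgt-o["position"])).round(4),"rot",cv2.Rodrigues(A.T@B)[0].ravel().round(4))
E
python3 mv.py -10 0 200
python3 - <<'E'
from h import *
K,r,t=P("wrist");Rc=cv2.Rodrigues(r)[0];C=-Rc.T@t;A=Rt()
print("cam in tool",A.T@(C-arm.observe()["position"]),"cam axis in tool",A.T@Rc.T)
E
```

```text
pos [0.2705 0.563  0.2261] stage [-124.3  560.9]
dp [-0.3321  0.4662  0.0266] rot [6.000e-04 1.000e-03 8.199e-01]
cam in tool [-0.00083393 -0.07459984 -0.15758319] cam axis in tool [[ 9.99998659e-01  1.05862508e-03  1.24987407e-03]
 [-1.35994441e-03  9.61918600e-01  2.73332687e-01]
 [-9.12920282e-04 -2.73334020e-01  9.61918749e-01]]
```

```bash
python3 mv.py -20 -35 215
```

```text
pos [0.2705 0.563  0.2261] stage [-124.3  560.9]
dp [-0.3645  0.4828  0.0116] rot [6.000e-04 1.000e-03 8.199e-01]
```

```bash
python3 -m pendant '[{"dp":[-0.036,0.048,0],"rotation":[0,0,0.15],"fingers":-1},{"dp":[-0.073,0.097,0],"rotation":[0,0,0.3],"fingers":-1},{"dp":[-0.109,0.145,0],"rotation":[0,0,0.45],"fingers":-1},{"dp":[-0.146,0.193,0],"rotation":[0,0,0.6],"fingers":-1},{"dp":[-0.182,0.241,0],"rotation":[0,0,0.75],"fingers":-1},{"dp":[-0.219,0.29,0.005],"rotation":[0,0,0.82],"fingers":-1},{"dp":[-0.255,0.338,0.01],"rotation":[0,0,0.82],"fingers":-1},{"dp":[-0.292,0.386,0.012],"rotation":[0,0,0.82],"fingers":-1},{"dp":[-0.328,0.434,0.012],"rotation":[0,0,0.82],"fingers":-1},{"dp":[-0.35,0.465,0.012],"rotation":[0,0,0.82],"fingers":-1},{"dp":[-0.3645,0.483,0.012],"rotation":[0,0,0.82],"fingers":-1},{"dp":[-0.3645,0.483,0.012],"rotation":[0,0,0.82],"fingers":-1},{"dp":[-0.3645,0.483,0.012],"rotation":[0,0,0.82],"fingers":-1}]' 10
python3 - <<'E'
from h import *
c=P("wrist");im=arm.get_image("wrist");cv2.imwrite("pics/w1.png",im)
np.savez("w1.npz",K=c[0],r=c[1],t=c[2])
E
python3 mv.py -20 -35 215
```

```text
clock: 1.78
position: [0.5475, 0.0263, 0.2144]
ee_rot: [3.105, 0.475, -0.002]
force: [0.1, 0.2, 0.1]
width: 0.999
pos [0.5475 0.0266 0.2144] stage [-19.9 -33.7]
dp [-0.0001  0.0013 -0.0006] rot [0.0002 0.0011 0.0015]
```

View pics/w1.png

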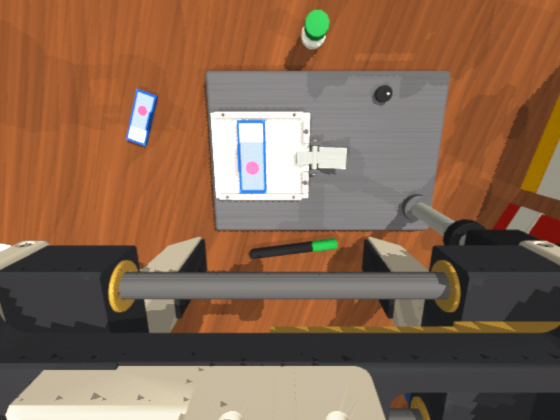

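Whole stage visible: base corners about (207,72), (447,72), (435,231), (218,231), holder at (252,157), clip pad end at (346,158). Zooming in to measure.

Run:
```python
import cv2
a=cv2.imread("pics/w1.png")[95:215,205:355]; cv2.imwrite("pics/w1z.png",cv2.resize(a,None,fx=5,fy=5,interpolation=cv2.INTER_CUBIC))
```

```text
(no output)
```

View pics/w1z.png

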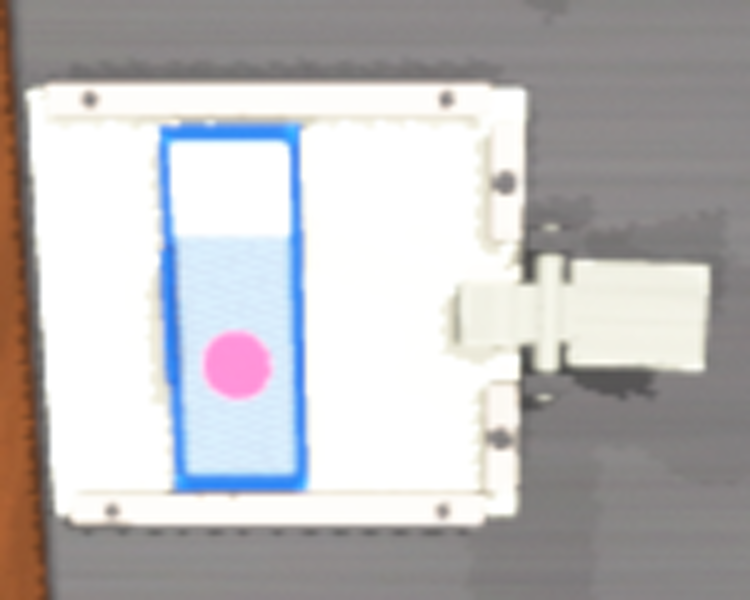

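```bash
python3 - <<'E'
from h import *
d=np.load("w1.npz");c=(d["K"],d["r"],d["t"]);R,t=st()
f=lambda p:((p[0]+.5)/5-.5+205,(p[1]+.5)/5-.5+95)
obs=[("winNL",(28,89),22,(-105,50)),("winNR",(60,516),22,(-105,-50)),("winFL",(526,90),22,(8,50)),("winFR",(517,516),22,(8,-50)),
("stopL",(489,180),29,(0,29)),("stopR",(486,430),29,(0,-29)),("railL in",(270,120),27,(None,44)),("railR in",(270,491),27,(None,-44)),
("padL",(710,264),37.6,(49,12)),("padR",(704,371),37.6,(49,-12)),("bar-",(538,312),28,(None,None)),("bar+",(560,312),28,(None,None)),
("noseL",(461,284),28,(-8,None)),("noseR",(458,345),28,(-8,None)),
("hRL",(161,126),30,(None,None)),("hFL",(300,125),30,(None,None)),("hRR",(177,491),30,(None,None)),("hFR",(306,491),30,(None,None))]
W=[];S=[]
for n,p,z,s in obs:
    w=ray(0,f(p),z/1e3,c)[:2]
    if None not in s: W.append(w);S.append(s)
for p,s in (((207,72),(-110,95)),((447,72),(165,95)),((435,231),(165,-95)),((217.5,231),(-110,-95))): W.append(ray(0,p,.018,c)[:2]);S.append(s)
W=np.array(W);S=np.array(S)/1e3
ws,ss=W.mean(0),S.mean(0);U,_,V=np.linalg.svd((S-ss).T@(W-ws));R2=V.T@U.T;t2=ws-R2@ss
print("yaw",np.arctan2(R2[1,0],R2[0,0]),t2,"old t",t); print(((W-t2)@R2*1e3-S*1e3).round(1))
for n,p,z,s in obs: print(n,(R2.T@(ray(0,f(p),z/1e3,c)[:2]-t2)*1e3).round(1),s)
np.savez("st.npz",R=R2,t=t2)
E
python3 mv.py -20 -35 215
```

```text
yaw 0.31302742553084534 [0.5565803 0.0663691] old t [0.55647483 0.06473969]
[[-0.3  0.9]
 [-0.1  1. ]
 [-0.3 -0.2]
 [-0.9  0.1]
 [-0.9  1.2]
 [-1.1  1.9]
 [-0.8 -0.1]
 [-1.  -0.2]
 [ 3.4 -1.3]
 [-5.7 -3.4]
 [ 5.8 -1. ]
 [ 1.9  1.1]]
winNL [-105.3   50.9] (-105, 50)
winNR [-105.1  -49. ] (-105, -50)
winFL [ 7.7 49.8] (8, 50)
winFR [  7.1 -49.9] (8, -50)
stopL [-0.9 30.2] (0, 29)
stopR [ -1.1 -27.1] (0, -29)
railL in [-50.2  43.7] (None, 44)
railR in [-52.9 -42. ] (None, -44)
padL [48.2 11.9] (49, 12)
padR [ 48.  -12.2] (49, -12)
bar- [10.8  0.4] (None, None)
bar+ [15.9  0.4] (None, None)
noseL [-7.1  7. ] (-8, None)
noseR [-7.8 -7.1] (-8, None)
hRL [-74.3  42.5] (None, None)
hFL [-43.3  42.5] (None, None)
hRR [-74.8 -41.1] (None, None)
hFR [-44.  -41.3] (None, None)
pos [0.5475 0.0266 0.2144] stage [-20.9 -35. ]
dp [ 0.0009 -0.     -0.0006] rot [ 0.0002  0.0011 -0.0085]
```

Run:
```python
import cv2,numpy as np
a=cv2.imread("pics/w1.png"); z=lambda q:cv2.resize(q,None,fx=5,fy=5,interpolation=cv2.INTER_CUBIC)
cv2.imwrite("pics/f1.png",np.hstack([z(a[230:335,135:215]),z(a[230:335,355:435])]))
```

```text
(no output)
```

View pics/f1.png

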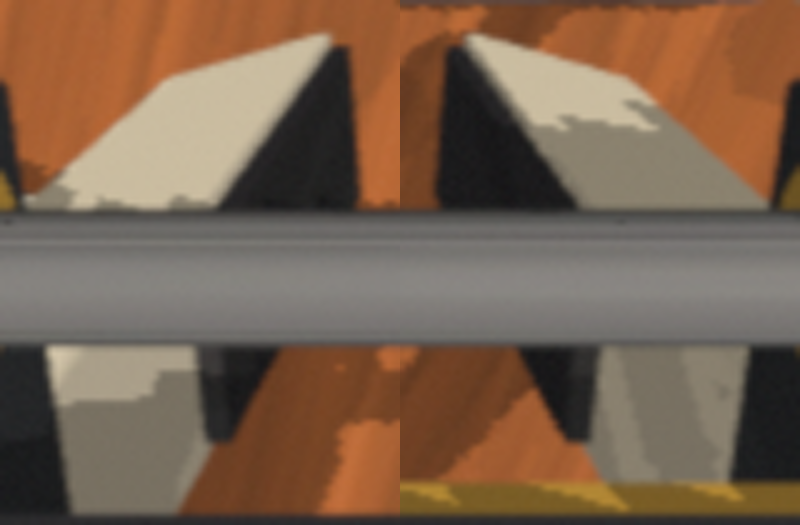

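```bash
python3 mv.py -33 0.7 60
```

```text
pos [0.5475 0.0266 0.2144] stage [-20.9 -35. ]
dp [-0.0123 -0.0357  0.1544] rot [ 0.0002  0.0011 -0.0085]
```

```bash
python3 -m pendant '[{"dp":[-0.005,-0.018,0.04],"rotation":[0,0,-0.0085],"fingers":-1},{"dp":[-0.012,-0.0357,0.08],"rotation":[0,0,-0.0085],"fingers":-1},{"dp":[-0.0123,-0.0357,0.12],"rotation":[0,0.001,-0.0085],"fingers":-1},{"dp":[-0.0123,-0.0357,0.1544],"rotation":[0,0.001,-0.0085],"fingers":-1},{"dp":[-0.0123,-0.0357,0.1544],"rotation":[0,0.001,-0.0085],"fingers":-1},{"dp":[-0.0123,-0.0357,0.1544],"rotation":[0,0.001,-0.0085],"fingers":-1}]' 10
python3 - <<'E'
from h import *
a=arm.get_image("wrist");b=arm.get_image("top");c=arm.get_image("scene")
cv2.imwrite("pics/w2.png",a)
z=lambda q:cv2.resize(q,(400,400),interpolation=cv2.INTER_CUBIC)
cv2.imwrite("pics/ts2.png",np.hstack([z(b[140:240,180:280]),z(c[180:280,230:330])]))
E
python3 mv.py -33 0.7 33
```

```text
clock: 2.58
position: [0.5255, 0.0575, 0.0611]
ee_rot: [-3.103, -0.491, -0.002]
force: [-0.5, 0.1, 0.9]
width: 0.999
pos [0.5259 0.0573 0.0615] stage [-31.9   0.8]
dp [-0.0011  0.0001  0.0285] rot [ 0.0002 -0.0024  0.0003]
```

View pics/w2.png

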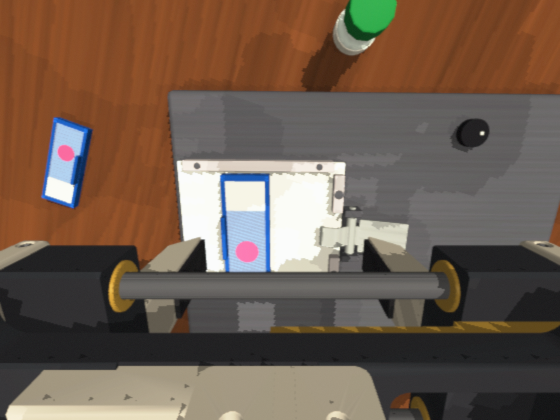

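View pics/ts2.png

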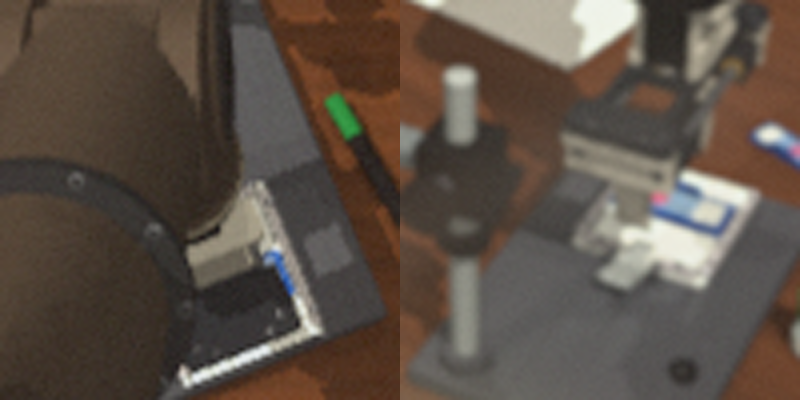

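Run:
```python
from h import *
R,t=st(); c=P("wrist")
for p,z in (((221.5,174),30),((270,174),30),((228,268),30),((271.5,268),30),((333,190),29),((320.5,230),28)): print(p,(R.T@(ray(0,p,z/1e3,c)[:2]-t)*1e3).round(1))
```

```text
(221.5, 174) [-73.5  42.9]
(270, 174) [-42.   42.9]
(228, 268) [-72.7 -24.5]
(271.5, 268) [-41.7 -24.5]
(333, 190) [-0.5 32.1]
(320.5, 230) [-7.6  3.6]
```

```bash
python3 -m pendant '[{"dp":[-0.0011,0,0.012],"rotation":[0,-0.0024,0],"fingers":-1},{"dp":[-0.0011,0,0.022],"rotation":[0,-0.0024,0],"fingers":-1},{"dp":[-0.0011,0,0.0285],"rotation":[0,-0.0024,0],"fingers":-1},{"dp":[-0.0011,0,0.0285],"rotation":[0,-0.0024,0],"fingers":-1},{"dp":[-0.0011,0,0.0285],"rotation":[0,-0.0024,0],"fingers":-1}]'; python3 mv.py -15 0.7 33
```

```text
clock: 3.35
position: [0.525, 0.0569, 0.033]
ee_rot: [3.103, 0.49, 0.0]
force: [-0.7, -1.4, 0.7]
width: 1.002
pos [0.525  0.0569 0.033 ] stage [-32.9   0.7]
dp [ 0.0179 -0.      0.    ] rot [0.0003 0.     0.0001]
```

Free descent, no contact. Next, a short advance along the window, still well short of the nose, to bring both contacts within the jaw span.

```bash
python3 -m pendant '[{"dp":[0.003,0,0],"rotation":[0,0,0],"fingers":-1},{"dp":[0.005,0,0],"rotation":[0,0,0],"fingers":-1},{"dp":[0.0075,0,0],"rotation":[0,0,0],"fingers":-1},{"dp":[0.01,0,0],"rotation":[0,0,0],"fingers":-1},{"dp":[0.0125,0,0],"rotation":[0,0,0],"fingers":-1},{"dp":[0.015,0,0],"rotation":[0,0,0],"fingers":-1},{"dp":[0.018,0,0],"rotation":[0,0,0],"fingers":-1},{"dp":[0.018,0,0],"rotation":[0,0,0],"fingers":-1}]'
python3 - <<'E'
from h import *
cv2.imwrite("pics/w3.png",arm.get_image("wrist"))
c=arm.get_image("scene");cv2.imwrite("pics/s3.png",cv2.resize(c[180:280,220:340],(720,600),interpolation=cv2.INTER_CUBIC))
E
python3 mv.py -15 0.7 27.3
```

```text
clock: 4.35
position: [0.5424, 0.0625, 0.0331]
ee_rot: [3.103, 0.49, 0.0]
force: [-1.3, -0.7, 1.1]
width: 1.003
pos [0.5424 0.0625 0.0331] stage [-14.7   0.7]
dp [-0.0003 -0.      0.0058] rot [ 0.0003 -0.0004  0.0001]
```

View pics/w3.png

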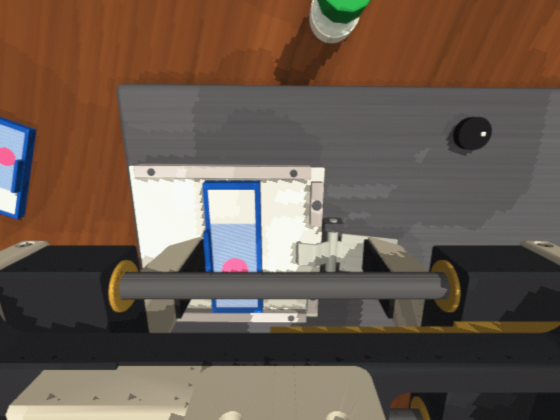

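View pics/s3.png

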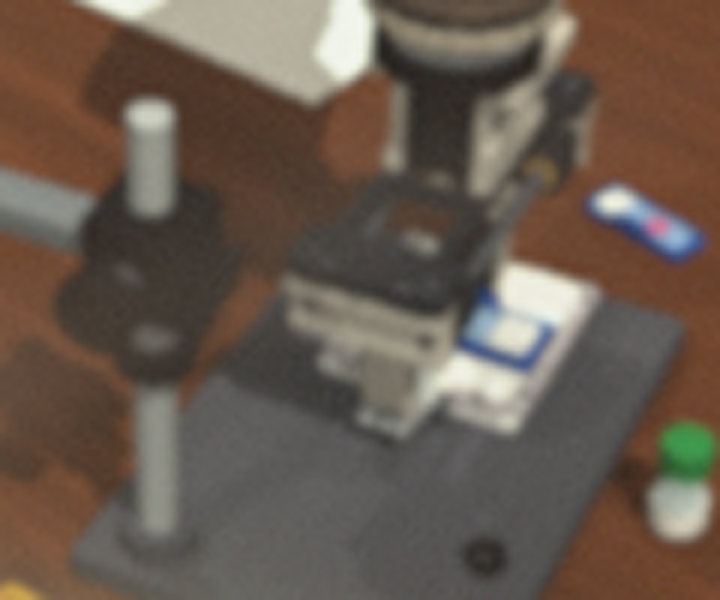

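```bash
python3 -m pendant '[{"dp":[-0.0008,0,0.002],"rotation":[0,0,0],"fingers":-1},{"dp":[-0.0008,0,0.004],"rotation":[0,0,0],"fingers":-1},{"dp":[-0.0008,0,0.0058],"rotation":[0,0,0],"fingers":-1},{"dp":[-0.0008,0,0.0058],"rotation":[0,0,0],"fingers":-1}]'
python3 - <<'E'
from h import *
cv2.imwrite("pics/w4.png",arm.get_image("wrist"))
E
python3 mv.py -15 0.7 27.3
```

```text
clock: 4.95
position: [0.5426, 0.0624, 0.0276]
ee_rot: [3.103, 0.49, 0.004]
force: [2.1, 0.6, 5.1]
width: 1.001
pos [0.5426 0.0624 0.0276] stage [-14.5   0.6]
dp [-0.0005 -0.0001  0.0003] rot [ 0.0006 -0.0022  0.0002]
```

View pics/w4.png

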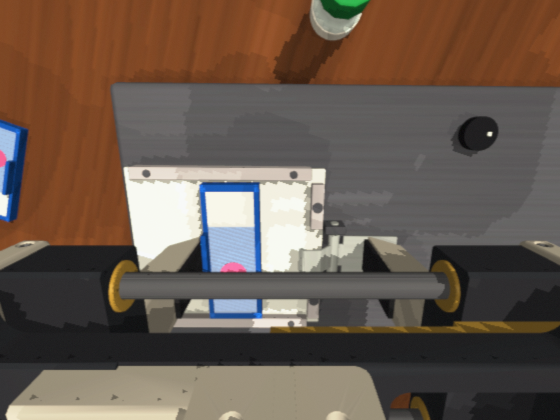

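```bash
python3 -m pendant '[{"dp":[0.003,0,0.0006],"rotation":[0,-0.002,0],"fingers":-1},{"dp":[0.005,0,0.0006],"rotation":[0,-0.002,0],"fingers":-0.93},{"dp":[0.007,0,0.0006],"rotation":[0,-0.002,0],"fingers":-0.86},{"dp":[0.009,0,0.0006],"rotation":[0,-0.002,0],"fingers":-0.79},{"dp":[0.009,0,0.0006],"rotation":[0,-0.002,0],"fingers":-0.79}]' 10; python3 mv.py 1 0.7 27.3;  python3 - <<'E'
from h import *
cv2.imwrite("pics/w5.png",arm.get_image("wrist"))
E
```

```text
clock: 5.62
position: [0.5504, 0.0648, 0.0272]
ee_rot: [3.103, 0.489, -0.001]
force: [-4.2, -0.4, 10.7]
width: 0.898
pos [0.5504 0.0648 0.0272] stage [-6.3  0.4]
dp [ 0.0073 -0.0003 -0.0001] rot [ 0.0003  0.001  -0.0002]
```

View pics/w5.png

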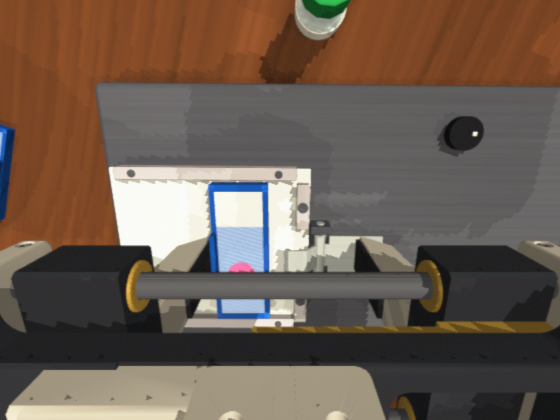

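```bash
python3 -m pendant '[{"dp":[0.002,0,0],"rotation":[0,0,0],"fingers":-0.73},{"dp":[0.0035,0,0],"rotation":[0,0,0],"fingers":-0.66},{"dp":[0.005,0,0],"rotation":[0,0,0],"fingers":-0.59},{"dp":[0.006,0,0],"rotation":[0,0,0],"fingers":-0.52},{"dp":[0.006,0,0],"rotation":[0,0,0],"fingers":-0.5},{"dp":[0.006,0,0],"rotation":[0,0,0],"fingers":-0.5}]' 10; python3 mv.py 1 0.7 27.3;  python3 - <<'E'
from h import *
cv2.imwrite("pics/w6.png",arm.get_image("wrist"))
E
```

```text
clock: 6.42
position: [0.5567, 0.0669, 0.0274]
ee_rot: [3.103, 0.49, 0.0]
force: [0.5, 0.5, 4.5]
width: 0.749
pos [0.5567 0.0669 0.0274] stage [0.3 0.4]
dp [ 0.0007 -0.0003  0.0001] rot [ 0.0004 -0.0001 -0.0001]
```

View pics/w6.png

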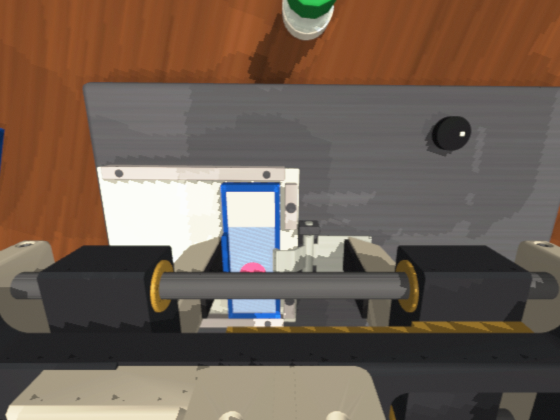

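Tip is over the holder's front edge and a gap of about 2 mm remains to the stops at (285,190). I'll finish the push gently.

```bash
python3 -m pendant '[{"dp":[0.001,0,0.0002],"rotation":[0,0,0],"fingers":-0.48},{"dp":[0.0015,0,0.0002],"rotation":[0,0,0],"fingers":-0.46},{"dp":[0.0015,0,0.0002],"rotation":[0,0,0],"fingers":-0.43},{"dp":[0.0015,0,0.0002],"rotation":[0,0,0],"fingers":-0.4},{"dp":[0.0015,0,0.0002],"rotation":[0,0,0],"fingers":-0.37},{"dp":[0.0015,0,0.0002],"rotation":[0,0,0],"fingers":-0.37}]' 10; python3 mv.py 1 0.7 27.3;  python3 - <<'E'
from h import *
a=arm.get_image("wrist");cv2.imwrite("pics/w7.png",cv2.resize(a[160:330,160:360],None,fx=3.5,fy=3.5,interpolation=cv2.INTER_CUBIC))
E
```

```text
clock: 7.22
position: [0.5562, 0.0667, 0.0272]
ee_rot: [3.103, 0.488, -0.005]
force: [-7.4, -0.8, 14.5]
width: 0.684
pos [0.5562 0.0667 0.0272] stage [-0.2  0.4]
dp [ 0.0012 -0.0003 -0.0001] rot [-0.0004  0.0032 -0.0008]
```

View pics/w7.png

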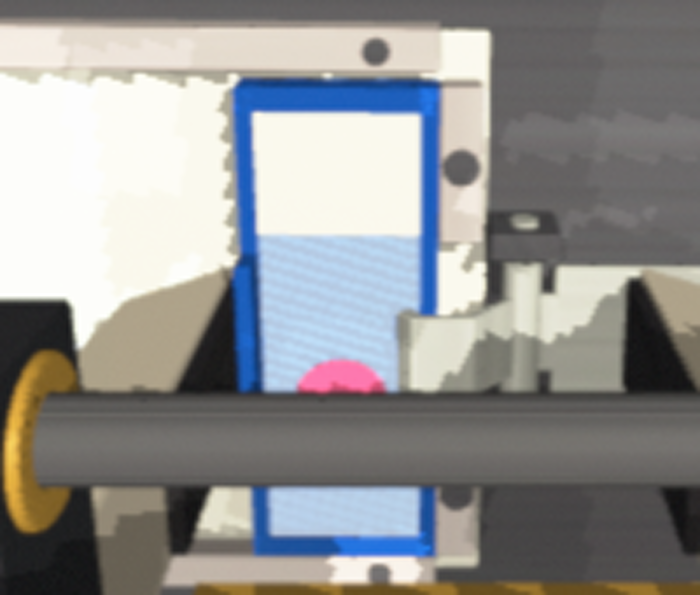

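Fully home: front edge against the stops (zoomed cols 437–440), held by about 7 N. I'll back the push finger off slightly with the clip still held down, then raise slowly.

```bash
python3 -m pendant '[{"dp":[0,0,0],"rotation":[0,0.003,0],"fingers":-0.4},{"dp":[0,0,0],"rotation":[0,0.003,0],"fingers":-0.44},{"dp":[-0.0005,0,0],"rotation":[0,0.003,0],"fingers":-0.46},{"dp":[-0.0005,0,0],"rotation":[0,0.003,0],"fingers":-0.46}]' 10; python3 mv.py 1 0.7 27.3;  python3 - <<'E'
from h import *
a=arm.get_image("wrist");cv2.imwrite("pics/w8.png",cv2.resize(a[160:330,160:360],None,fx=3.5,fy=3.5,interpolation=cv2.INTER_CUBIC))
E
```

```text
clock: 7.78
position: [0.5547, 0.0662, 0.0273]
ee_rot: [-3.103, -0.488, 0.003]
force: [-3.4, -0.3, 9.8]
width: 0.729
pos [0.5547 0.0662 0.0273] stage [-1.8  0.4]
dp [ 0.0028 -0.0003 -0.    ] rot [-0.0008  0.0019 -0.0012]
```

View pics/w8.png

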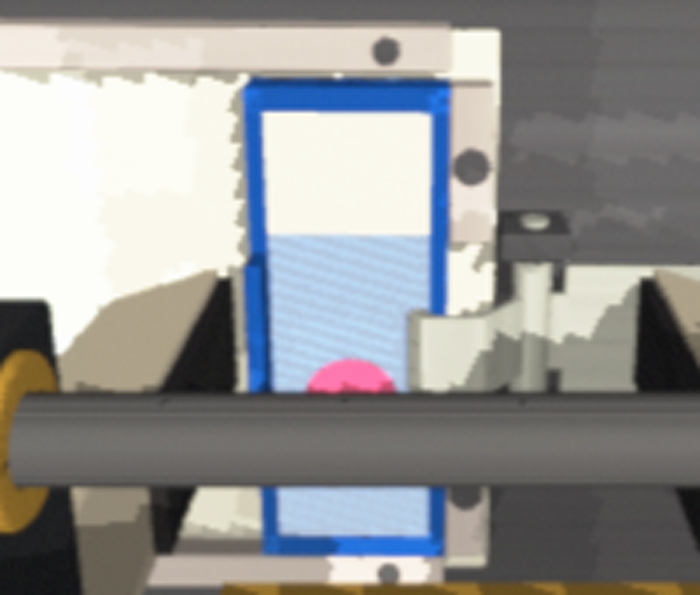

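```bash
python3 -m pendant '[{"dp":[0,0,-0.001],"rotation":[0,0,0],"fingers":-0.46},{"dp":[0,0,-0.002],"rotation":[0,0,0],"fingers":-0.46},{"dp":[0,0,-0.004],"rotation":[0,0,0],"fingers":-0.46},{"dp":[0,0,-0.008],"rotation":[0,0,0],"fingers":-0.46},{"dp":[0,0,-0.02],"rotation":[0,0,0],"fingers":-0.46},{"dp":[0,0,-0.05],"rotation":[0,0,0],"fingers":-0.46},{"dp":[0,0,-0.09],"rotation":[0,0,0],"fingers":-0.46},{"dp":[0,0.03,-0.14],"rotation":[0,0,0],"fingers":-0.46},{"dp":[0,0.036,-0.18],"rotation":[0,0,0],"fingers":-0.46},{"dp":[0,0.036,-0.18],"rotation":[0,0,0],"fingers":-0.46},{"dp":[0,0.036,-0.18],"rotation":[0,0,0],"fingers":-0.46}]'
python3 - <<'E'
from h import *
c=P("wrist");a=arm.get_image("wrist");cv2.imwrite("pics/w9.png",a);np.savez("w9.npz",K=c[0],r=c[1],t=c[2])
cv2.imwrite("pics/w9z.png",cv2.resize(a[95:215,195:345],None,fx=5,fy=5,interpolation=cv2.INTER_CUBIC))
E
```

```text
clock: 9.2
position: [0.5656, 0.0322, 0.2071]
ee_rot: [-3.103, -0.488, 0.004]
force: [-0.1, -0.7, -1.1]
width: 0.735
```

View pics/w9.png

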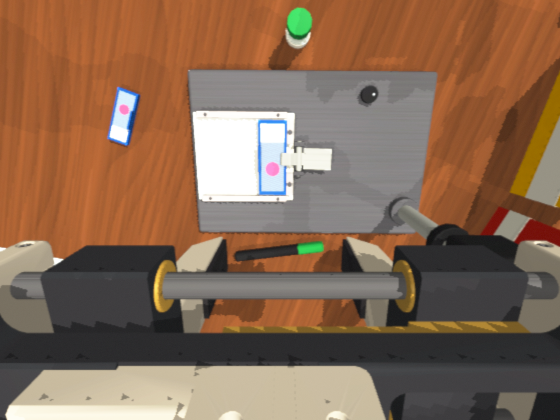

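View pics/w9z.png

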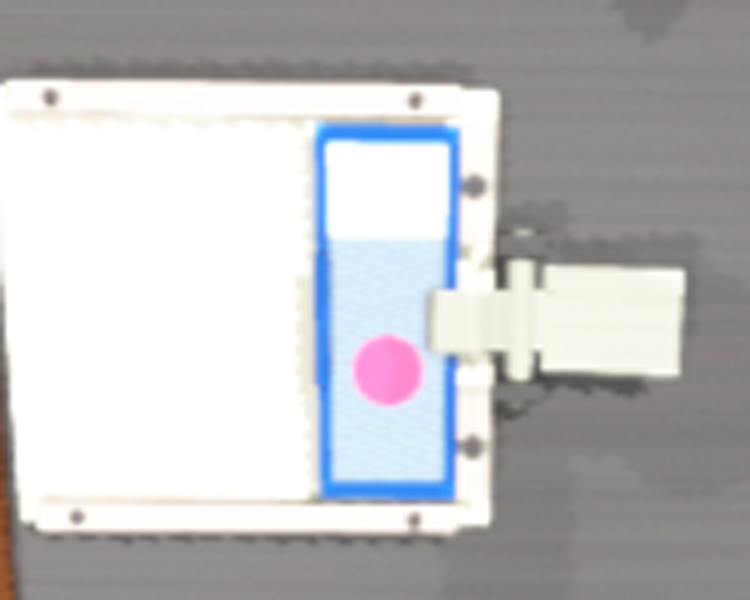

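Run:
```python
from h import *
d=np.load("w9.npz");c=(d["K"],d["r"],d["t"]);R,t=st()
f=lambda p:((p[0]+.5)/5-.5+195,(p[1]+.5)/5-.5+95)
for n,p,z in (("frontL",(459,140),30),("frontR",(455,490),30),("rearL",(317,130),30),("rearR",(322,495),30),("winF",(499,92),22),("winFR",(490,524),22)): print(n,(R.T@(ray(0,f(p),z/1e3,c)[:2]-t)*1e3).round(1))
print(arm.sign_off())
```

```text
frontL [-0.8 39.4]
frontR [ -1.5 -39.2]
rearL [-31.9  41.5]
rearR [-32.6 -40.4]
winF [ 8.1 49.7]
winFR [  6.9 -49.4]
the job is handed in; nothing more can be done
None
```

The large holder is loaded and fully home against the stops, with the clip let down on it. I handed the job in at about 9.3 s with the arm clear.

**What I did:** I pressed the clip's tail with one fingertip to about its end stop. While holding it there, I pushed the holder by its tab with the other fingertip until it met both stops, at about 7 N. I then backed the pushing finger off and raised the arm slowly, so the clip came down on the holder.

**One departure from the order you gave:** the holder started about 74 mm behind the stop line, too far for the open jaws to reach the tab and the clip tail together. So I first slid it about 13 mm by its tab before pressing the clip, stopping about 20 mm short of the nose.

**Last checks:**
- **Position:** the last wrist picture shows the tip lying on the holder's front edge. The front edge measures -0.8 mm on the left and -1.5 mm on the right. The stop line itself read -0.9 and -1.1 mm in the first wrist measurement, so the holder is home to within the roughly 1 mm I can measure.
- **Forces:** the highest force at the end of any move was about 16 N in total, and the arm was touching nothing when I handed in.
- **Rest of the bench:** the vial, marker and small holder look unmoved.
- **Not checked:** I did not read the clip angle directly. I judged it from the fingertip height, the force and the picture.

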